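# Hang the lamp bracket on the stand's keyhole stud

## Task

Pick up the lamp bracket by its post and hang it on the sloping stand: feel for the sprung stud with the round end of the keyhole until its head comes up through, then slide the bracket down the slope until it is fully home behind the head, lying flat and straight on the panel. Work gently, without forcing the bracket or the stud, leave the other things where they are and let go of the bracket.

Things in the scene. Friction and masses are not known exactly. Their poses are not given: they have to be found in the camera images.
- bracket: lamp bracket of bare steel, 0.3 kg, lying flat with its post up: a plate 108 x 100 x 5 mm with a keyhole and an upright post. Origin on the plate's underside, at the centre of the keyhole's round end (22 mm across); z up out of the plate; x from the post towards the slot end of the keyhole. The plate reaches from x = -62 to +46 mm, y = -50 to +50 mm
- post (a point): centre of the top end of the bracket's solid post, 65 mm above the plate's underside, at x = -40 mm, y = 0 of the bracket; axes as the bracket's. The post is 16 mm thick along x and 30 mm wide along y: grip it across the 16 mm
- seat (a point): where the stud's axis lies in the bracket when the stud is at the closed end of the keyhole's slot: on the plate's underside, 24 mm along +x from the bracket's origin; axes as the bracket's. The slot is 13 mm wide, runs from the round end along +x and ends 28.5 mm from the origin
- stand: grey sloping mounting stand, fixed: a flat panel 150 mm along the slope, 160 mm wide, 15 degrees from level, on a base plate 150 x 150 mm; its low edge faces roughly towards the robot. Origin under the centre of its base, z up, x level towards its high side. One headed steel stud stands out of the panel
- stud_line (a point): middle of the stud's cross slot, on the panel's face, 50 mm above the bench. x points up the slope, y across the panel, z square out of the face. The panel reaches from x = -95 to +55 mm, y = -80 to +80 mm. The stud stands square to the face at x = 0, but is locked anywhere from y = -17 to +17 mm in the cross slot; just where is not measured
- stud (a joint): how far the stud is pushed into the panel (m): 0 up, 0.0125 head level with the face. A spring holds it up with 3 N, 8 N when fully in: a plate laid on it pushes it in, and it springs up through the keyhole's round end. Shank 9 mm thick; round head 18 mm across, 5 mm thick, top edge barely bevelled; when up, its underside is 7.5 mm and its top 12.5 mm above the face
- paste_pot: bystander: small round pot with a lid, 57 mm across, 48 mm high, origin under its centre
- bushing: bystander: pale bronze bush 40 mm across, 50 mm high, standing, origin under its centre
- glue_bottle: bystander: small pale bottle 39 mm across, 100 mm high with its nozzle, standing, origin under its centre
Not all that is in view belongs to the job. Leave any red look-alike of the bracket alone.

How it is judged (in metres and radians):
On the way, in this order (a step that is already met when the one before it is completed fails the run):
1. the bracket is lifted off the bench (height (world z) of bracket above 0.03 m), for 0.1 s.
2. the stud's head is up through the round end of the keyhole, the plate down behind it (value of joint stud below 0.003 m and z of bracket in the frame of stud_line below 0.005 m and x of bracket in the frame of stud_line between -0.008 and 0.008 m and y of bracket in the frame of stud_line between -0.023 and 0.023 m).
At the end, for the whole second after the job is handed in: the stud is up (within 3 mm) in the slot of the bracket's keyhole, the bracket slid down the slope so that the stud is within 4 mm of the slot's closed end; the plate lies flat on the panel (within 3 mm and 0.06 rad), straight up and down the slope within 0.17 rad, released and at rest (value of joint stud below 0.003 m and x of seat in the frame of stud_line between -0.004 and 0.004 m and y of seat in the frame of stud_line between -0.023 and 0.023 m and z of seat in the frame of stud_line below 0.003 m and angle between the z axis of bracket and the z axis of stud_line, either way round below 0.06 rad and angle between the x axis of bracket and the x axis of stud_line, either way round below 0.17 rad and linear speed of bracket below 0.01 m/s); the robot touches nothing.
It fails at once if the bracket is forced against the stand or its stud with more than 40 N (contact force between bracket and stand above 40 N).
It fails at once if a bystander is pushed more than 20 mm (distance of any of paste_pot, glue_bottle, bushing from where it was at the start of the episode above 0.02 m).
It also fails if it takes over 61 s, if anything falls off the work surface, if the arm or the gripper's body presses on something with over 40 N, if the wrist force passes 120 N, or if a joint passes its speed limit or range.

## Robot

A 7-joint arm with a two-finger parallel gripper is mounted at the origin on a cart in front of the work surface, level with it; the furniture and walls round the work are solid. World frame = base frame: x ahead of the robot, y to its left, z up, the work surface at z = 0. Lengths are in m, angles in degrees, forces in N, time in s.
With the tool pointing down it reaches from about 0.4 to 0.9 m from the base axis. Payload 5.6 kg.
Tool frame: the origin (TCP) lies at the very end of the fingers, on their centre line; the grasp point (between the pads) lies 19 mm behind it; z points along the fingers, y is the line along which they close (so a half turn about z gives the same grasp; the last joint's range is limited). The gripper opens to 92 mm and grips with 3 to 60 N. Pads are 20 mm wide; open, the fingers measure 128 mm over their backs; the gripper's body (75 mm by 189 mm) begins 69 mm behind the grasp point.
Start: joints at [-78.151, 26.786, -0.665, 91.828, 0.344, 61.387, -3.226], TCP at [0.161, 0.63, 0.215] pointing down, gripper open.
Joint ranges: [-144.91, 144.91], [-17.63, 115.5], [-89.93, 88.59], [15.96, 139.68], [-74.01, 254.01], [8.47, 105.57], [-167.45, 167.45]. Speed limits (degrees/s): [147.25, 147.25, 180, 180, 180, 180, 180].

## Interface

Orientations are given as a 3x3 rotation matrix whose columns are the frame's x, y, z axes.
In Python, from rig import observe, capture, camera_params, finish_job, silhouettes gives the robot as it stands.
- The arm moves only by the tool send_rows, never from a script. Its argument "targets" is text: rows parted by semicolons, each of 7 numbers parted by spaces: the shift along the tool's x, y, z in units of 0.5 m (1.0 is 0.5 m), then the turn, a rotation vector about the tool's x, y, z in units of 360 degrees (1.0 is 360 degrees), then the gripper's target within -1 to 1 (shut at 1, half-way at 0, fully open at -1). A call has 1 to 20 rows; each row shifts and turns the commanded pose from where the row before left it, along the tool's axes as they then stand; what a row does not reach is not made up. A row lasts 1/10 s, in which the tool goes at most 50 mm and 8.59 degrees, less where a joint would pass 70% of its speed; a pose out of reach is approached as far as the arm can. A call with a number of a shift or a turn outside -1 to 1 is refused whole. A call with a gripper value outside its range is refused whole. The fingers move at their own pace and stop on an object; "grip_force" is the grip in N (left out, the last holds). Time passes only in rows, so rows that do not move let the fingers close. It gives the time, the measured TCP pose, the force, the opening and the grip force at its end, in the units of the state.
- observe(): the state, without advancing time (a new reading comes with each control period).
- capture(name): name is "scene" or "top" or "wrist"; returns the picture (420x560x3 uint8, red, green, blue); there is no depth.
- camera_params(name): a dict with "camera_matrix" (3x3 intrinsics, pixels), "D" ([k1, k2, p1, p2, k3] as OpenCV has them; the pictures are not rectified), "position" and "attitude" of the camera in the world. Camera axes: x right, y down, z forward; pixel columns grow to the right and rows downward; lengths in m; the calibration is good to about 2 mm. A picture is of the moment at which its call begins: read the wrist's pose just before it. camera_params takes no time and is no camera call; for the wrist camera it gives the pose at the moment of the call.
- finish_job(): hands the job in; it is judged then, once.
Trained networks look in the newest picture that a camera, given by its name, has taken for a name from the list of things; names that differ only in an ending like _2 or _b are one class to them, and where a whole thing is asked for, a point or a joint stands for the part that bears it (a point fixed in the world has none). Each returns a list of dicts, best first, with "confidence" (0 to 1); they miss things now and then, are a little off and sometimes report something else, mostly with a low value. They report only what shows in the picture. A call takes as long as a camera call. They do not tell look-alikes from the thing itself.
- silhouettes(camera, label): "region" (420x560 bool, what is visible of it) and "location" ([column, row] in pixels, amid what is visible of it).
The state is a dict: "time": time; "joints": joint angles; "joint_vel": joint speeds; "joint_torque": joint torques, N m; "eef_pos": TCP position; "eef_rot": TCP orientation; "contact_force": force on the tool from outside, world axes, zero at the start; "wrist_torque": the same for the moment, N m; "finger_gap": opening from 0.0 (shut) to 1.0 (fully open); "grasp_force": force on a finger pad.
Only numpy, scipy, OpenCV 4.12 (cv2) and the standard library are available. Lean on these libraries where they do the work, as an engineer would, in place of code of your own. Each camera call takes 0.05 s, during which the arm holds its last target. There are 200 camera calls.

## Working session

There is one attempt and no reset: what is moved stays moved. The work goes in short steps, Python scripts to look and compute and a tool call to move; the robot and the scene stay as the last step left them, time stands still between calls to the robot, and variables do not carry over. Pictures are saved under pics/ and viewed, at most 11 in all, crops included, and the job is handed in when it is done.

Besides the shell and the picture viewer there is one more tool, called after "Request:" as name(argument=value, ...), one argument or row to a line, values as JSON. send_rows: Moves the arm, as the interface text tells. Shifts and turns lie within -1 to 1; 1 stands for 0.5 m of shift or 360 degrees of turn. Its arguments: {"type":"object","properties":{"targets":{"type":"string"},"grip_force":{"type":"number"}},"required":["targets"]}

```bash
mkdir -p pics; ls; python3 - <<'E'
from rig import *
import cv2,numpy as np
np.set_printoptions(precision=4,suppress=True)
s=observe();print(s)
ims=[]
for n in("scene","top"):
    p=camera_params(n);print(n,p)
    im=capture(n);cv2.imwrite(f"pics/{n}0.png",im[:,:,::-1])
    for l in("bracket","stand","stud","paste_pot","bushing","glue_bottle"):
        print(n,l,[(round(d["confidence"],2),np.round(d["location"]),d["region"].sum()) for d in silhouettes(n,l)])
E
```

```text
pics
{'time': 0.0, 'joints': array([-78.1528,  26.8357,  -0.6642,  91.88  ,   0.3421,  61.3857,
        -3.2268]), 'joint_vel': array([ 0.043 ,  0.0171,  0.1239, -0.0272,  0.0055, -0.0249, -0.0003]), 'joint_torque': array([ -0.0002, -52.0557,  -0.0124, -24.3751,  -0.0566,   0.0171,
         0.0002]), 'eef_pos': array([0.1606, 0.6293, 0.2137]), 'eef_rot': array([[-0.9689,  0.2473, -0.0003],
       [ 0.2473,  0.9689, -0.0017],
       [-0.0001, -0.0017, -1.    ]]), 'contact_force': array([-0.0784, -0.3094, -0.6353]), 'wrist_torque': array([-0.0032,  0.0051, -0.0433]), 'grasp_force': 0.0, 'finger_gap': 1.00250762427573}
scene {'camera_matrix': array([[413.4511,   0.    , 278.9531],
       [  0.    , 413.4511, 212.1015],
       [  0.    ,   0.    ,   1.    ]]), 'D': array([-0.0867,  0.    ,  0.    ,  0.    ,  0.    ]), 'position': array([ 0.1785, -0.5407,  0.6271]), 'attitude': array([[ 0.8445, -0.3199,  0.4295],
       [-0.5355, -0.5064,  0.6759],
       [ 0.0013, -0.8008, -0.599 ]])}
scene bracket [(0.86, array([306., 377.]), np.int64(3596)), (0.79, array([367., 316.]), np.int64(2460)),
[... 317 characters left out ...]
],
       [  0.    , 464.1911, 205.3479],
       [  0.    ,   0.    ,   1.    ]]), 'D': array([0.0119, 0.    , 0.    , 0.    , 0.    ]), 'position': array([0.4765, 0.0517, 1.1707]), 'attitude': array([[ 0.0019, -0.9945,  0.1047],
       [-0.9995,  0.0015,  0.0327],
       [-0.0327, -0.1047, -0.994 ]])}
top bracket [(0.96, array([397., 208.]), np.int64(1664)), (0.65, array([166., 210.]), np.int64(255)), (0.62, array([418., 279.]), np.int64(1800))]
top stand [(0.93, array([247., 194.]), np.int64(4014)), (0.57, array([406., 153.]), np.int64(537)), (0.33, array([398., 210.]), np.int64(1629))]
top stud []
top paste_pot [(0.98, array([410., 152.]), np.int64(546))]
top bushing []
top glue_bottle []
```

```bash
python3 - <<'E'
import cv2
a=cv2.imread("pics/top0.png");cv2.imwrite("pics/t1.png",cv2.resize(a,(800,600),interpolation=cv2.INTER_CUBIC))
a=cv2.imread("pics/scene0.png");cv2.imwrite("pics/s1.png",cv2.resize(a,(800,600),interpolation=cv2.INTER_CUBIC))
E
```

```text
(no output)
```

View pics/t1.png

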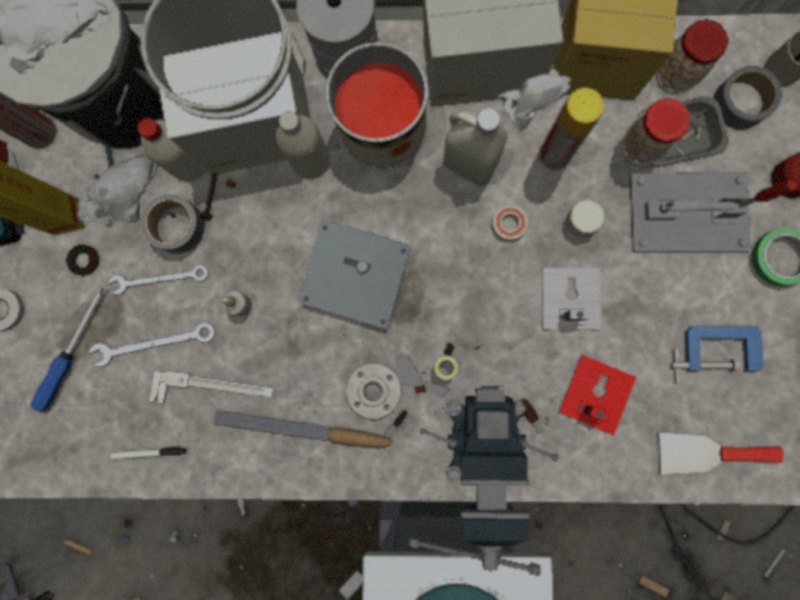

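View pics/s1.png

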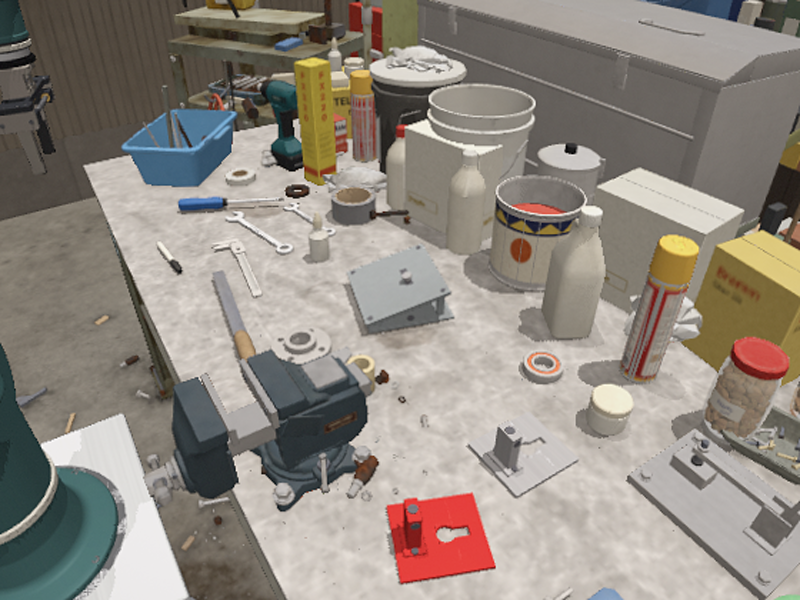

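The top view (800x600 scale) shows the grey bracket at (572,298), the stand at (355,275) with its stud at (362,267), the glue bottle at (235,303), the bush at (446,368) and the pot at (586,218). Candidates for the bracket: grey plate (572,298), red plate (598,395) and grey clamp plate (690,212). I choose the grey plate, since it has both a keyhole and a post and isn't red.

```bash
cat >h.py <<'E'
from rig import *
import cv2,numpy as np
from scipy.optimize import least_squares
from scipy.spatial.transform import Rotation as Ro
np.set_printoptions(precision=4,suppress=True)
def ray(p,uv):
    u=cv2.undistortPoints(np.float64(uv).reshape(-1,1,2),p["camera_matrix"],p["D"]).reshape(-1,2)
    return np.c_[u,np.ones(len(u))]@p["attitude"].T
def plane(p,uv,n,c):  # points on the plane n.(X-c)=0
    r=ray(p,uv);o=p["position"]
    return o+r*((np.dot(c-o,n))/(r@n))[:,None]
def proj(p,X):
    R=p["attitude"].T
    return cv2.projectPoints(np.float64(X).reshape(-1,1,3),cv2.Rodrigues(R)[0],-R@p["position"],p["camera_matrix"],p["D"])[0].reshape(-1,2)
def quad(m):
    c=max(cv2.findContours(m.astype(np.uint8),0,cv2.CHAIN_APPROX_NONE)[0],key=cv2.contourArea)
    return c.reshape(-1,2)
def standR(yaw): return (Ro.from_euler("z",yaw)*Ro.from_euler("y",-15,degrees=True)).as_matrix()
E
python3 - <<'E'
from h import *
z=np.array([0,0,1.])
p=camera_params("top");im=capture("top")
d=[x for x in silhouettes("top","bracket") if abs(x["location"][0]-398)<10][0]
X=plane(p,quad(d["region"]),z,np.array([0,0,.005]))
print("bracket rect",cv2.minAreaRect(np.float32(X[:,:2]*1000)))
d=silhouettes("top","stand")[0]
c=quad(d["region"]);ap=cv2.approxPolyDP(c.reshape(-1,1,2),5,True).reshape(-1,2);print(ap)
def f(q):
    S=standR(q[2]);o=np.array([q[0],q[1],.05])
    Pn=np.array([[a,b,0] for a,b in((-.095,-.08),(.055,-.08),(.055,.08),(-.095,.08))])@S.T+o
    g=np.vstack([proj(p,Pn[i]+(Pn[(i+1)%4]-Pn[i])*np.linspace(0,1,30)[:,None]) for i in range(4)])
    return np.min(np.linalg.norm(g[:,None]-c[None],axis=2),axis=1)
st=plane(p,[[253,187]],z,np.array([0,0,.06]))[0];print("stud rough",st)
r=least_squares(f,[st[0],st[1],np.radians(-18)],loss="soft_l1",diff_step=1e-3);print(r.x,np.degrees(r.x[2]),r.cost,np.abs(r.fun).mean())
E
python3 -c "
import cv2
a=cv2.imread('pics/top0.png')
b=cv2.hconcat([cv2.resize(a[170:250,360:440],(400,400),interpolation=3),cv2.resize(a[145:245,200:300],(400,400),interpolation=3)])
cv2.imwrite('pics/c1.png',b)"
```

```text
bracket rect ((589.8862915039062, -203.47439575195312), (101.14108276367188, 105.73617553710938), 89.82782745361328)
[[225 154]
 [210 211]
 [269 230]
 [286 172]]
stud rough [0.6383 0.1582 0.06  ]
[ 0.6468  0.1678 -0.2899] -16.60858373625412 14.727841523491449 0.46043827527931974
```

View pics/c1.png

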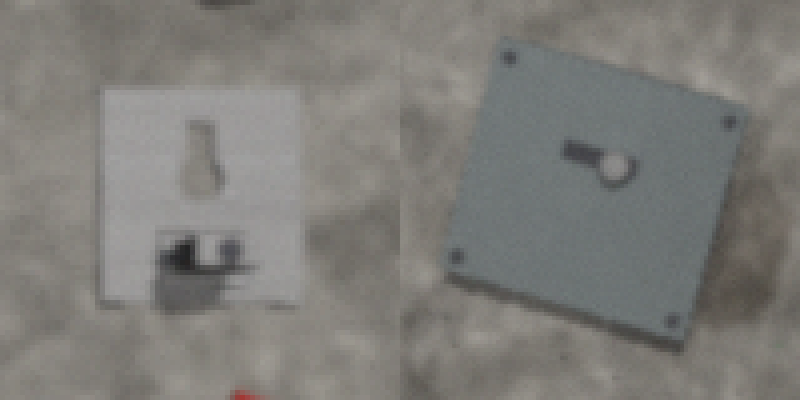

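The crop confirms it: the plate has its keyhole slot pointing away from the robot (+x) and the post on the robot side. The stud sits right of the slot's middle, towards -y.

```bash
python3 - <<'E'
from h import *
p=camera_params("wrist");s=observe();R=s["eef_rot"]
print(R.T@(p["position"]-s["eef_pos"]),R.T@p["attitude"],p["camera_matrix"][0],p["D"])
E
```

```text
[ 0.068   0.0007 -0.1696] [[-0.0008 -0.9709 -0.2395]
 [ 1.     -0.0009  0.0006]
 [-0.0008 -0.2395  0.9709]] [304.1238   0.     285.8189] [-0.0155  0.      0.      0.      0.    ]
```

Request:
send_rows(
  targets="0 0 0 0 0 0.0234 -1;0 0 0 0 0 0.0234 -1;0 0 0 0 0 0.0234 -1;0 0 0 0 0 0.0234 -1;0 0 0 0 0 0.0234 -1;0 0 0 0 0 0.0234 -1;0 0 0 0 0 0.0234 -1;0 0 0 0 0 0.0234 -1;0 0 0 0 0 0.0230 -1;-0.06 0.06 -0.02 0 0 0 -1;-0.06 0.06 -0.02 0 0 0 -1;-0.06 0.06 -0.02 0 0 0 -1;-0.06 0.06 -0.02 0 0 0 -1;-0.06 0.06 0 0 0 0 -1;-0.06 0.06 0 0 0 0 -1;-0.06 0.06 0 0 0 0 -1;-0.06 0.06 0 0 0 0 -1;-0.06 0.06 0 0 0 0 -1;-0.06 0.06 0 0 0 0 -1;-0.06 0.06 0 0 0 0 -1",
)

```text
time: 2.85
eef_pos: [0.4918, 0.2987, 0.2549]
eef_rot: [[-0.0, 1.0, 0.0], [1.0, 0.0, 0.001], [0.001, 0.0, -1.0]]
contact_force: [0.4, 0.5, -1.1]
finger_gap: 1.001
grasp_force: 0.0
```

Request:
send_rows(
  targets="-0.046 0.054 0.016 0 0 0 -1;-0.046 0.054 0.016 0 0 0 -1;-0.046 0.054 0.016 0 0 0 -1;-0.046 0.054 0.016 0 0 0 -1;-0.046 0.054 0.016 0 0 0 -1;0 0 0 0 0 0 -1;0 0 0 0 0 0 -1;0 0 0 0 0 0 -1",
)

```text
time: 3.65
eef_pos: [0.6252, 0.1863, 0.2147]
eef_rot: [[-0.002, 1.0, -0.0], [1.0, 0.002, 0.001], [0.001, -0.0, -1.0]]
contact_force: [0.1, -0.3, 0.3]
finger_gap: 0.998
grasp_force: 0.0
```

```bash
python3 - <<'E'
from h import *
s=observe();p=camera_params("wrist");im=capture("wrist");cv2.imwrite("pics/w1.png",im[:,:,::-1]);np.save("w1.npy",p,allow_pickle=True)
print(s["eef_pos"],p["position"])
for l in ("stand","stud"): print([(d["confidence"],d["location"],d["region"].sum(),cv2.approxPolyDP(quad(d["region"]).reshape(-1,1,2),5,True).reshape(-1,2).tolist()) for d in silhouettes("wrist",l)])
E
```

```text
[0.6252 0.1863 0.2147] [0.6241 0.2538 0.3844]
[(0.61, [291.0, 199.2], np.int64(17613), [[247, 117], [214, 242], [326, 288], [374, 157]])]
[(0.5, [300.0, 220.4], np.int64(194), [[296, 213], [291, 223], [300, 228], [305, 217]])]
```

View pics/w1.png

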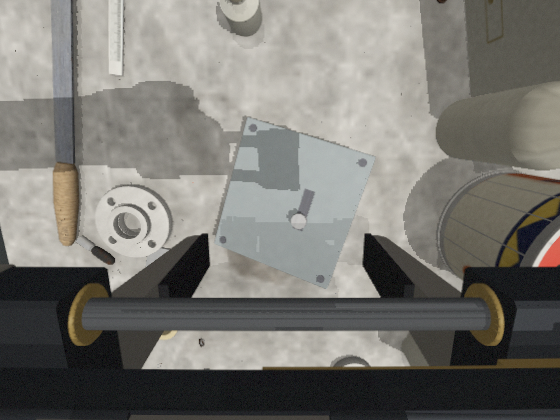

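The wrist view shows the panel's corners at (247,117), (374,157), (326,288) and (214,242), the stud head at (299,220), and the rest of the cross slot reaching up to (309,192).

```bash
python3 - <<'E'
from h import *
p=np.load("w1.npy",allow_pickle=True).item()
im=cv2.imread("pics/w1.png");g=cv2.cvtColor(im,cv2.COLOR_BGR2GRAY)
d=silhouettes("wrist","stand")[0];c=quad(d["region"])
def f(q,w=None):
    S=standR(q[2]);o=np.array([q[0],q[1],.05])
    Pn=np.array([[a,b,0] for a,b in((-.095,-.08),(.055,-.08),(.055,.08),(-.095,.08))])@S.T+o
    gg=np.vstack([proj(p,Pn[i]+(Pn[(i+1)%4]-Pn[i])*np.linspace(0.05,.95,30)[:,None]) for i in range(4)])
    return np.min(np.linalg.norm(gg[:,None]-c[None],axis=2),axis=1)
r=least_squares(f,[.6468,.1678,-.29],loss="soft_l1",diff_step=1e-3);q=r.x
print("stand",q,np.degrees(q[2]),r.fun.reshape(4,30).mean(1))
# stud head: bright blob
S=standR(q[2]);o=np.array([q[0],q[1],.05]);n=S[:,2]
hs=silhouettes("wrist","stud");print(hs[0]["location"])
roi=g[205:236,285:316];m=(roi>roi[0:3].mean()+18).astype(np.uint8)
nn,lab,stt,cen=cv2.connectedComponentsWithStats(m);i=1+np.argmax(stt[1:,4]);print("blob",cen[i]+[285,205],stt[i])
print(roi[::3,::3])
for uv in([hs[0]["location"]],[cen[i]+[285,205]],[[308.5,191]]):
  for h in(.0125,0):
    X=plane(p,uv,n,o+h*n)[0];print(uv,h,X,"local",S.T@(X-o))
print("slot expected", proj(p,o+S@np.array([0,.0215,0])),proj(p,o))
E
```

```text
stand [ 0.644   0.1708 -0.2963] -16.977376489631318 [0.7655 0.762  0.5505 0.7507]
[300.0, 220.4]
blob [298.0497 220.7081] [  6   9  15  15 161]
[[177 176 176 174 177 124 117 119 117 180 178]
 [176 174 176 139 177 119 116 118 140 179 179]
 [174 151 127 128 110  94 118 119 172 180 176]
 [173 145 125 107 182 179 101 118 176 178 178]
 [171 127 135 194 193 197 193 148 177 180 180]
 [173 144 182 192 197 196 195 157 177 178 180]
 [158 156 172 177 182 181 182 156 162 162 163]
 [156 156 157 173 180 179 176 159 157 160 162]
 [157 154 156 154 135 124 152 158 159 158 160]
 [153 155 157 158 157 156 159 158 159 157 158]
 [152 156 156 156 154 157 155 156 157 160 158]]
[[300.0, 220.4]] 0.0125 [0.6399 0.1619 0.0626] local [ 0.002  -0.0097  0.0125]
[[300.0, 220.4]] 0 [0.6405 0.1583 0.0501] local [ 0.0003 -0.013  -0.    ]
[array([298.0497, 220.7081])] 0.0125 [0.6378 0.1614 0.0621] local [ 0.     -0.0108  0.0125]
[array([298.0497, 220.7081])] 0 [0.6383 0.1578 0.0496] local [-0.0017 -0.0141  0.    ]
[[308.5, 191]] 0.0125 [0.6486 0.1947 0.0623] local [0.0007 0.0242 0.0125]
[[308.5, 191]] 0 [0.6496 0.1924 0.0498] local [-0.001   0.0222  0.    ]
slot expected [[309.1064 191.8984]] [[303.2203 209.7606]]
```

Request:
send_rows(
  targets="-0.0732 -0.009 0 0 0 0 -1;-0.0732 -0.009 0 0 0 0 -1;-0.0732 -0.009 0 0 0 0 -1;-0.0732 -0.009 0 0 0 0 -1;-0.0732 -0.009 0 0 0 0 -1;-0.0732 -0.009 0 0 0 0 -1;-0.0732 -0.009 0 0 0 0 -1;-0.0732 -0.009 0 0 0 0 -1;-0.0732 -0.009 0 0 0 0 -1;-0.0732 -0.009 0 0 0 0 -1;0 0 0 0 0 0 -1;0 0 0 0 0 0 -1;0 0 0 0 0 0 -1",
)

```text
time: 5.2
eef_pos: [0.5813, -0.1792, 0.2145]
eef_rot: [[-0.002, 1.0, 0.0], [1.0, 0.002, 0.001], [0.001, 0.0, -1.0]]
contact_force: [0.1, 0.2, 0.5]
finger_gap: 0.999
grasp_force: 0.0
```

```bash
python3 - <<'E'
from h import *
s=observe();p=camera_params("wrist");im=capture("wrist");cv2.imwrite("pics/w2.png",im[:,:,::-1]);np.save("w2.npy",p,allow_pickle=True)
print(s["eef_pos"],p["position"])
z=np.array([0,0,1.])
for d in silhouettes("wrist","bracket"):
    X=plane(p,quad(d["region"]),z,np.array([0,0,.005]))
    print(d["confidence"],d["location"],d["region"].sum(),cv2.minAreaRect(np.float32(X[:,:2]*1000)))
    ap=cv2.approxPolyDP(quad(d["region"]).reshape(-1,1,2),5,True).reshape(-1,2);print(ap.tolist(),plane(p,ap,z,np.array([0,0,.005]))[:,:2].tolist())
E
```

```text
[ 0.5813 -0.1792  0.2145] [ 0.5801 -0.1117  0.3843]
0.86 [289.6, 199.1] 6145 ((588.745361328125, -200.77310180664062), (102.45122528076172, 109.29383087158203), 89.47138977050781)
[[335, 169], [250, 167], [251, 240], [330, 243]] [[0.6417613022872453, -0.15337311113769264], [0.5360146174246037, -0.15106770139509976], [0.5348202752120929, -0.24685321502244806], [0.6390544035152365, -0.25090556633644595]]
0.67 [154.2, 225.9] 4422 ((417.432861328125, -239.41384887695312), (103.13739013671875, 118.86474609375), 67.17842102050781)
[[109, 250], [147, 265], [170, 247], [168, 230], [183, 237], [206, 232], [209, 238], [216, 217], [138, 186]] [[0.3447040350291882, -0.26143243934592736], [0.3934391266256959, -0.28281551150340256], [0.42696061024869175, -0.25690355117702807], [0.42645923279152526, -0.23326588873057086], [0.445394264059478, -0.242871862768347], [0.47614744147635907, -0.23590403201193721], [0.47959436967131014, -0.24418137603622203], [0.49034492153160736, -0.21552468724813248], [0.39359348618524403, -0.17505794382272394]]
```

View pics/w2.png

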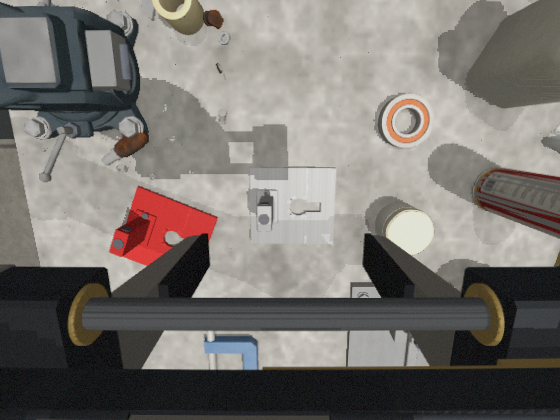

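The wrist view shows the grey bracket at (250-335, 167-243), its post at about (265,213) and keyhole at (303,207). The red look-alike is at (165,225) and the pot at (408,225). I'll refine the pose with a model overlay.

```bash
python3 - <<'E'
from h import *
p=np.load("w2.npy",allow_pickle=True).item()
im=cv2.imread("pics/w2.png")
def model(q):
    R=Ro.from_euler("z",q[2]).as_matrix();o=np.array([q[0],q[1],0])
    a=np.linspace(0,2*np.pi,40)
    L=[np.array([[-.062,-.05,.005],[.046,-.05,.005],[.046,.05,.005],[-.062,.05,.005]]),
       np.array([[-.048,-.015,.065],[-.032,-.015,.065],[-.032,.015,.065],[-.048,.015,.065]]),
       np.c_[.011*np.cos(a),.011*np.sin(a),0*a+.005], np.array([[.0089,-.0065,.005],[.0285,-.0065,.005],[.0285,.0065,.005],[.0089,.0065,.005]])]
    return [proj(p,l@R.T+o) for l in L]
k=9;x0,y0=242,158;c=cv2.resize(im[y0:y0+58,x0:x0+88*1+0][:, :],None,fx=k*.95,fy=k*.95,interpolation=cv2.INTER_CUBIC);k*=.95
c2=c.copy()
for l in model([.5967,-.2008,np.radians(-.5)]):
    cv2.polylines(c2,[np.int32((l-[x0,y0]+.5)*k)],True,(0,255,0),1)
big=c2;print(big.shape)
cv2.imwrite("pics/o1.png",big)
E
```

```text
(496, 752, 3)
```

View pics/o1.png

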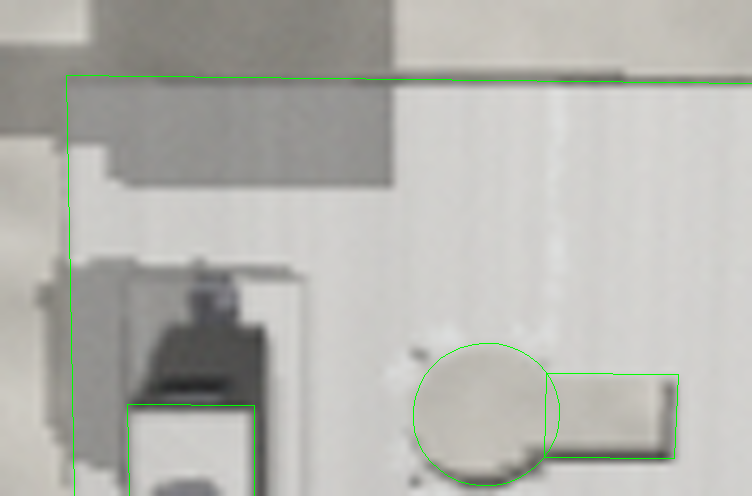

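The overlay matches the keyhole, plate edges and post top to under 1 mm. Now the grasp.

Request:
send_rows(
  targets="-0.0213 -0.0245 0.03 0 0 0.0017 0;-0.0213 -0.0245 0.03 0 0 0 0;0 0 0.05 0 0 0 0;0 0 0.05 0 0 0 0;0 0 0.05 0 0 0 0;0 0 0.05 0 0 0 0;0 0 0.04 0 0 0 0;0 0 0.03 0 0 0 0;0 0 0.023 0 0 0 0;0 0 0.02 0 0 0 0;0 0 0 0 0 0 0;0 0 0 0 0 0 0",
)

```text
time: 6.5
eef_pos: [0.5566, -0.2024, 0.0284]
eef_rot: [[0.01, 1.0, 0.001], [1.0, -0.01, -0.0], [-0.0, 0.001, -1.0]]
contact_force: [-0.2, 0.6, -0.1]
finger_gap: 0.499
grasp_force: 0.0
```

Request:
send_rows(
  targets="0 0 0 0 0 0 1;0 0 0 0 0 0 1;0 0 0 0 0 0 1;0 0 0 0 0 0 1;0 0 0 0 0 0 1;0 0 0 0 0 0 1;0 0 0 0 0 0 1;0 0 0 0 0 0 1",
  grip_force=30,
)

```text
time: 7.3
eef_pos: [0.5567, -0.2023, 0.0285]
eef_rot: [[0.01, 1.0, 0.001], [1.0, -0.01, -0.0], [-0.0, 0.001, -1.0]]
contact_force: [0.1, -0.2, 4.7]
finger_gap: 0.173
grasp_force: 30.0
```

Request:
send_rows(
  targets="0 0 -0.01 0 0 0 1;0 0 -0.03 0 0 0 1;0 0 -0.05 0 0 0 1;0 0 -0.06 0 0 0 1;0 0 -0.06 0 0 0 1;0 0 -0.06 0 0 0 1;0 0 -0.06 0 0 0 1;0 0 -0.05 0 0 0 1;0 0 -0.02 0 0 0 1;0 0 0 0 0 0 1;0 0 0 0 0 0 1;0 0 0 0 0 0 1",
)

```text
time: 8.5
eef_pos: [0.5553, -0.2018, 0.2265]
eef_rot: [[0.01, 1.0, -0.003], [1.0, -0.01, 0.001], [0.001, -0.003, -1.0]]
contact_force: [0.5, -0.1, -2.8]
finger_gap: 0.171
grasp_force: 30.0
```

```bash
python3 - <<'E'
from h import *
s=observe();p=camera_params("wrist");im=capture("wrist");cv2.imwrite("pics/w3.png",im[:,:,::-1]);np.save("w3.npy",p,allow_pickle=True)
print(s)
T=s["eef_pos"];R=s["eef_rot"]
# bracket in tool: x_b=tool y, y_b=tool x, z_b=-tool z ; underside at tool z = +.0285
B=np.array([[0,1,0],[1,0,0],[0,0,-1]]).T
def model(q):
    o=np.array([q[0],q[1],.0285]);a=np.linspace(0,2*np.pi,40);Rz=Ro.from_euler("z",q[2]).as_matrix()
    L=[np.array([[-.062,-.05,.005],[.046,-.05,.005],[.046,.05,.005],[-.062,.05,.005]]),
       np.c_[.011*np.cos(a),.011*np.sin(a),0*a+.005], np.array([[.0089,-.0065,.005],[.0285,-.0065,.005],[.0285,.0065,.005],[.0089,.0065,.005]])]
    return [proj(p,(l@Rz.T@B.T+o)@R.T+T) for l in L]
M=model([.0016,.04,0]);print([m.min(0) for m in M],[m.max(0) for m in M])
x0,y0=190,160;k=4
c=cv2.resize(im[y0:y0+150,x0:x0+200,::-1],None,fx=k,fy=k,interpolation=cv2.INTER_CUBIC)
for l in M: cv2.polylines(c,[np.int32((l-[x0,y0]+.5)*k)],True,(0,255,0),1)
cv2.imwrite("pics/o2.png",c)
E
```

```text
{'time': 8.5, 'joints': array([-10.0439,  22.4113,  34.6514, 101.4368, -14.3455,  60.7763,
        29.09  ]), 'joint_vel': array([ 0.1423,  0.1724,  0.0388, -0.3708, -0.0685,  0.0611, -0.0381]), 'joint_torque': array([  0.0252, -43.9112,   6.4096, -24.8498,  -0.0601,   0.0016,
         0.0007]), 'eef_pos': array([ 0.5553, -0.2018,  0.2265]), 'eef_rot': array([[ 0.0104,  0.9999, -0.0029],
       [ 0.9999, -0.0104,  0.0006],
       [ 0.0006, -0.0029, -1.    ]]), 'contact_force': array([ 0.4684, -0.1083, -2.7766]), 'wrist_torque': array([-0.0506,  0.1213,  0.0083]), 'grasp_force': 29.999475181102753, 'finger_gap': 0.17136159510998122}
[array([252.3411, 160.4293]), array([330.6153, 219.9534]), array([359.7476, 226.3962])] [array([423.3933, 302.8284]), array([363.4397, 251.1577]), array([390.2868, 244.8885])]
```

View pics/o2.png

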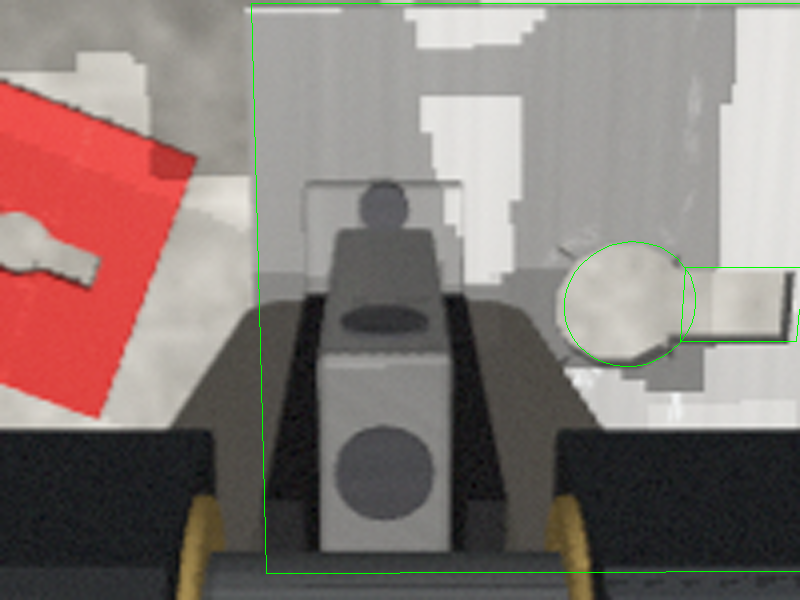

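In hand, the keyhole centre sits about 1 mm back from the nominal position and the plate is straight. I'll compute the approach above the stud.

```bash
cat >>h.py <<'E'
YAW=-.2963; O=np.array([.644,.1708,.05]); S=standR(YAW); RT=np.c_[S[:,1],S[:,0],-S[:,2]]
B0=np.array([.0016,.0391,.0285])   # bracket origin in tool
def goal(x,y,h): return O+S@np.array([x,y,h])-RT@B0
def where(T,R): return S.T@(T+R@B0-O)*1000   # bracket origin in stud_line, mm
E
python3 - <<'E'
from h import *
s=observe();R=s["eef_rot"]
rv=np.degrees(Ro.from_matrix(R.T@RT).as_rotvec());print("rot deg",rv,np.linalg.norm(rv),"units/4",rv/360/4)
G=goal(0,-.0108,.04);print("goal",G)
d=G-s["eef_pos"];print("shift",d,"tool units",RT.T@d/.5, "raised .04 first", RT.T@(d+[0,0,.0])/.5)
E
```

```text
rot deg [-15.063   -2.1429  16.2789] 22.282050671751826 units/4 [-0.0105 -0.0015  0.0113]
goal [0.5873 0.1751 0.106 ]
shift [ 0.0319  0.3771 -0.1205] tool units [ 0.74   -0.2161  0.1916] raised .04 first [ 0.74   -0.2161  0.1916]
```

Request:
send_rows(
  targets="0 0 0 -0.0105 -0.0015 0.0113 1;0 0 0 -0.0105 -0.0015 0.0113 1;0 0 0 -0.0105 -0.0015 0.0113 1;0 0 0 -0.0105 -0.0015 0.0113 1;0.05 -0.0144 0 0 0 0 1;0.06 -0.018 0 0 0 0 1;0.06 -0.018 0 0 0 0 1;0.06 -0.018 0 0 0 0 1;0.06 -0.018 0 0 0 0 1;0.06 -0.018 0 0 0 0 1;0.06 -0.018 0 0 0 0 1;0.06 -0.018 0 0 0 0 1;0.06 -0.018 0 0 0 0 1;0.06 -0.018 0 0 0 0 1;0.06 -0.018 0 0 0 0 1;0.06 -0.018 0 0 0 0 1;0.04 -0.0117 0.03 0 0 0 1;0 0 0.06 0 0 0 1;0 0 0.04 0 0 0 1;0 0 0 0 0 0 1",
)

```text
time: 10.55
eef_pos: [0.5765, 0.1816, 0.1323]
eef_rot: [[0.293, 0.924, 0.245], [0.956, -0.281, -0.081], [-0.006, 0.258, -0.966]]
contact_force: [-1.0, -0.4, -2.2]
finger_gap: 0.173
grasp_force: 30.0
```

Request:
send_rows(
  targets="0 0 0.03 0 0 0 1;0 0 0.01 0 0 0 1;0 0 0 0 0 0 1;0 0 0 0 0 0 1;0 0 0 0 0 0 1",
)

```text
time: 11.05
eef_pos: [0.584, 0.1817, 0.1175]
eef_rot: [[0.292, 0.923, 0.252], [0.956, -0.282, -0.076], [0.001, 0.263, -0.965]]
contact_force: [0.1, -0.3, -3.0]
finger_gap: 0.173
grasp_force: 30.0
```

```bash
python3 - <<'E'
from h import *
s=observe();p=camera_params("wrist");im=capture("wrist");np.save("w4.npy",p,allow_pickle=True)
T=s["eef_pos"];R=s["eef_rot"]
print(T,where(T,R),np.degrees(Ro.from_matrix(R.T@RT).as_rotvec()),s["contact_force"])
def P(uvw): return proj(p,np.float64(uvw))
n=S[:,2];a=np.linspace(0,2*np.pi,40)
x0,y0=190,160;k=4
c=cv2.resize(im[y0:y0+150,x0:x0+200,::-1],None,fx=k,fy=k,interpolation=cv2.INTER_CUBIC)
Bm=np.array([[0,1,0],[1,0,0],[0,0,-1]]).T
key=np.c_[.011*np.cos(a),.011*np.sin(a),0*a+.005]
head=np.c_[.009*np.cos(a),.009*np.sin(a)-.0108,0*a+.0125]
cv2.polylines(c,[np.int32((P((key@Bm.T+B0)@R.T+T)-[x0,y0]+.5)*k)],True,(0,255,0),1)
cv2.polylines(c,[np.int32((P(head@S.T+O)-[x0,y0]+.5)*k)],True,(0,0,255),1)
cv2.imwrite("pics/o3.png",c)
E
```

```text
[0.584  0.1817 0.1175] [-1.7963 -5.4287 52.5709] [ 0.2657 -0.0792 -0.0066] [ 0.0716 -0.3387 -3.0113]
```

View pics/o3.png

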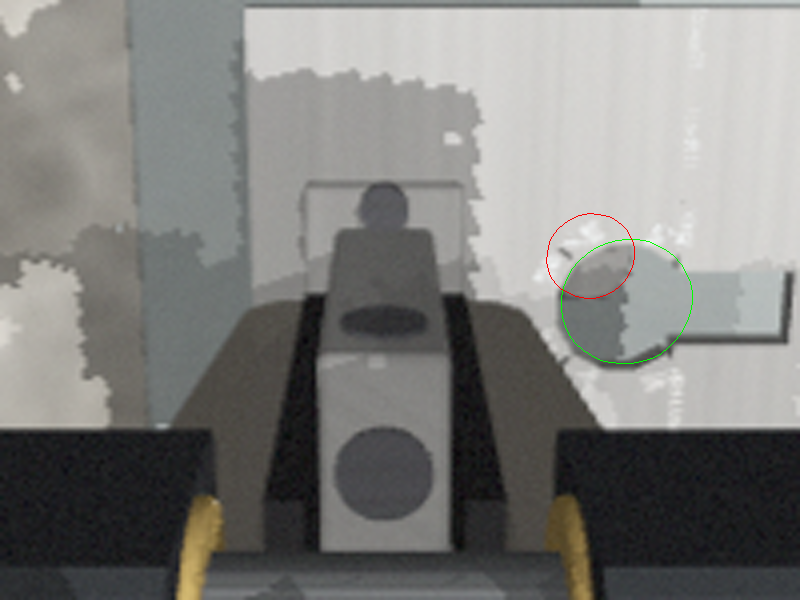

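Request:
send_rows(
  targets="-0.0054 0.0022 0.015 0.0007 0 0 1;-0.0054 0.0022 0.02 0 0 0 1;0 0 0.02 0 0 0 1;0 0 0.01 0 0 0 1;0 0 0 0 0 0 1;0 0 0 0 0 0 1;0 0 0 0 0 0 1",
)

```text
time: 11.8
eef_pos: [0.5924, 0.1734, 0.0862]
eef_rot: [[0.292, 0.924, 0.248], [0.957, -0.282, -0.075], [0.001, 0.259, -0.966]]
contact_force: [0.1, -0.1, -3.5]
finger_gap: 0.173
grasp_force: 30.0
```

```bash
cat >st.py <<'E'
from h import *
s=observe();T=s["eef_pos"];R=s["eef_rot"]
print(s["time"],"brk mm",where(T,R),"rot",np.degrees(Ro.from_matrix(R.T@RT).as_rotvec()),"F local",S.T@s["contact_force"],"M tool",R.T@s["wrist_torque"],s["finger_gap"])
E
python3 st.py; python3 - <<'E'
from h import *
s=observe();T=s["eef_pos"];R=s["eef_rot"];p=camera_params("wrist");im=capture("wrist")
a=np.linspace(0,2*np.pi,40);x0,y0=310,200;k=8
c=cv2.resize(im[y0:y0+70,x0:x0+100,::-1],None,fx=k,fy=k,interpolation=cv2.INTER_CUBIC)
Bm=np.array([[0,1,0],[1,0,0],[0,0,-1]]).T
for X,col in(((np.c_[.011*np.cos(a),.011*np.sin(a),0*a+.005]@Bm.T+B0)@R.T+T,(0,255,0)),(np.c_[.009*np.cos(a),.009*np.sin(a)-.0108,0*a+.0125]@S.T+O,(0,0,255))):
    cv2.polylines(c,[np.int32((proj(p,X)-[x0,y0]+.5)*k)],True,col,1)
cv2.imwrite("pics/o4.png",c)
E
```

```text
11.8 brk mm [  0.0281 -10.9648  19.3931] rot [-0.0096 -0.0354  0.0082] F local [-0.8092 -0.0838 -3.4015] M tool [ 0.5646 -0.101  -0.0201] 0.17252476223043187
```

View pics/o4.png

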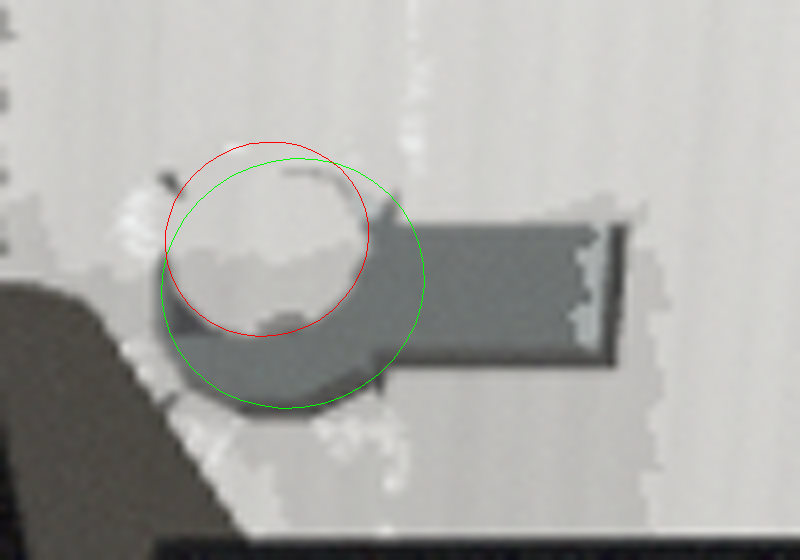

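The head (right edge near x=362) lies inside the keyhole as seen from the camera, and the predictions agree to about 0.5 mm. I'll shift +0.5 mm in y and go down slowly.

Request:
send_rows(
  targets="0.001 0 0.004 0 0 0 1;0 0 0.004 0 0 0 1;0 0 0.003 0 0 0 1;0 0 0.003 0 0 0 1;0 0 0.003 0 0 0 1;0 0 0.002 0 0 0 1;0 0 0 0 0 0 1;0 0 0 0 0 0 1",
)

```text
time: 12.65
eef_pos: [0.5947, 0.173, 0.0767]
eef_rot: [[0.292, 0.924, 0.247], [0.956, -0.282, -0.075], [0.0, 0.258, -0.966]]
contact_force: [-0.5, 0.3, -3.5]
finger_gap: 0.17
grasp_force: 30.0
```

```bash
python3 st.py
```

```text
12.65 brk mm [ -0.1875 -10.6981   9.6904] rot [-0.0308 -0.0159  0.0034] F local [-1.4549  0.1302 -3.2139] M tool [ 0.5669 -0.1344 -0.0355] 0.1699300164333133
```

Request:
send_rows(
  targets="0 0 0.002 0 0 0 1;0 0 0.002 0 0 0 1;0 0 0.002 0 0 0 1;0 0 0.002 0 0 0 1;0 0 0.002 0 0 0 1;0 0 0.002 0 0 0 1;0 0 0 0 0 0 1;0 0 0 0 0 0 1",
)

```text
time: 13.45
eef_pos: [0.5962, 0.1725, 0.0709]
eef_rot: [[0.292, 0.924, 0.247], [0.956, -0.282, -0.075], [0.0, 0.258, -0.966]]
contact_force: [0.6, 1.4, -2.9]
finger_gap: 0.174
grasp_force: 30.0
```

```bash
python3 st.py
```

```text
13.45 brk mm [ -0.1863 -10.6954   3.6725] rot [-0.0294 -0.0146  0.0062] F local [-0.6173  1.4728 -2.8376] M tool [ 0.5572 -0.0748 -0.0371] 0.17357838416802093
```

Request:
send_rows(
  targets="0 0 0.001 0 0 0 1;0 0 0.001 0 0 0 1;0 0 0.001 0 0 0 1;0 0 0.001 0 0 0 1;0 0 0.001 0 0 0 1;0 0 0 0 0 0 1;0 0 0 0 0 0 1",
)

```text
time: 14.15
eef_pos: [0.5968, 0.1724, 0.0686]
eef_rot: [[0.292, 0.924, 0.247], [0.956, -0.282, -0.075], [0.0, 0.258, -0.966]]
contact_force: [-0.8, 0.8, -2.8]
finger_gap: 0.171
grasp_force: 30.0
```

```bash
python3 st.py
```

```text
14.15 brk mm [ -0.1495 -10.6868   1.2142] rot [-0.0268 -0.0181  0.0027] F local [-1.7355  0.5667 -2.4099] M tool [ 0.5387 -0.1019 -0.0215] 0.1708746954528299
```

Request:
send_rows(
  targets="0 0 0.0008 0 0 0 1;0 0 0.0008 0 0 0 1;0 0 0.0008 0 0 0 1;0 0 0 0 0 0 1;0 0 0 0 0 0 1",
)

```text
time: 14.65
eef_pos: [0.5971, 0.1723, 0.0674]
eef_rot: [[0.292, 0.924, 0.247], [0.956, -0.282, -0.075], [0.0, 0.258, -0.966]]
contact_force: [0.4, -0.1, -2.4]
finger_gap: 0.169
grasp_force: 30.0
```

```bash
python3 st.py;python3 - <<'E'
from h import *
im=capture("wrist");cv2.imwrite("pics/o5.png",cv2.resize(im[160:280,270:430,::-1],None,fx=4,fy=4,interpolation=3))
E
```

```text
14.65 brk mm [ -0.197  -10.67    -0.0052] rot [-0.0293 -0.0175  0.0049] F local [-0.2694  0.0576 -2.404 ] M tool [ 0.5242 -0.1236 -0.031 ] 0.16942523371570217
```

View pics/o5.png

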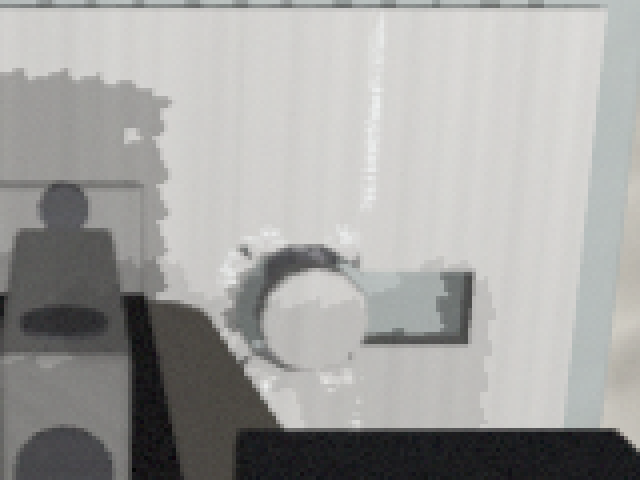

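The head shows whole inside the round end, at (313,318) in the crop. I'll feel for the panel contact.

Request:
send_rows(
  targets="0 0 0.0008 0 0 0 1;0 0 0.0008 0 0 0 1;0 0 0 0 0 0 1;0 0 0 0 0 0 1",
)

```text
time: 15.1
eef_pos: [0.5971, 0.1723, 0.067]
eef_rot: [[0.292, 0.924, 0.247], [0.957, -0.282, -0.075], [0.001, 0.258, -0.966]]
contact_force: [-5.2, -1.5, 6.0]
finger_gap: 0.169
grasp_force: 30.0
```

```bash
python3 st.py
```

```text
15.1 brk mm [ -0.2369 -10.5932  -0.3712] rot [-0.0409 -0.033   0.0078] F local [-2.8084 -2.9528  6.9309] M tool [ 0.777  -0.4515 -0.042 ] 0.16894078122819484
```

Request:
send_rows(
  targets="0 0 -0.0006 0 0 0 1;0 -0.002 0 0 0 0 1;0 -0.004 0 0 0 0 1;0 -0.004 0 0 0 0 1;0 -0.004 0 0 0 0 1;0 0 0 0 0 0 1;0 0 0 0 0 0 1",
)

```text
time: 15.8
eef_pos: [0.5909, 0.1745, 0.0652]
eef_rot: [[0.292, 0.924, 0.248], [0.957, -0.282, -0.075], [0.001, 0.259, -0.966]]
contact_force: [-0.0, 0.5, 2.0]
finger_gap: 0.174
grasp_force: 30.0
```

```bash
python3 st.py
```

```text
15.8 brk mm [ -7.0588 -10.3208  -0.3519] rot [-0.0069 -0.0458  0.0152] F local [0.3383 0.4786 1.9793] M tool [-0.0312 -0.0881 -0.0259] 0.17391094220200912
```

Request:
send_rows(
  targets="0 -0.004 0 0 0 0 1;0 -0.004 0 0 0 0 1;0 -0.004 0 0 0 0 1;0 -0.004 0 0 0 0 1;0 -0.004 0 0 0 0 1;0 -0.004 0 0 0 0 1;0 -0.004 0 0 0 0 1;0 0 0 0 0 0 1;0 0 0 0 0 0 1",
)

```text
time: 16.7
eef_pos: [0.5776, 0.1783, 0.0616]
eef_rot: [[0.292, 0.924, 0.247], [0.957, -0.282, -0.075], [0.0, 0.258, -0.966]]
contact_force: [-0.1, -0.3, 5.1]
finger_gap: 0.171
grasp_force: 30.0
```

```bash
python3 st.py
```

```text
16.7 brk mm [-21.3515 -10.5715  -0.3668] rot [-0.0405 -0.0243  0.0094] F local [ 1.3456 -0.3393  4.9328] M tool [-0.1906 -0.1003 -0.0091] 0.17130270700367908
```

Now the last few millimetres to the slot's end, in 0.5 mm steps.

Request:
send_rows(
  targets="0 -0.001 -0.0002 0 0 0 1;0 -0.001 -0.0002 0 0 0 1;0 -0.001 0 0 0 0 1;0 -0.001 0 0 0 0 1;0 0 0 0 0 0 1;0 0 0 0 0 0 1",
)

```text
time: 17.3
eef_pos: [0.5758, 0.1787, 0.0611]
eef_rot: [[0.292, 0.924, 0.247], [0.956, -0.282, -0.075], [0.0, 0.258, -0.966]]
contact_force: [1.3, -0.8, 2.2]
finger_gap: 0.174
grasp_force: 30.0
```

```bash
python3 st.py
```

```text
17.3 brk mm [-23.3328 -10.7389  -0.3649] rot [-0.0414 -0.0074  0.0076] F local [ 1.9914 -0.4396  1.7799] M tool [-0.3303  0.0353  0.0185] 0.17441918184549549
```

Request:
send_rows(
  targets="0 -0.001 0 0 0 0 1;0 -0.001 0 0 0 0 1;0 -0.001 0 0 0 0 1;0 0 0 0 0 0 1;0 0 0 0 0 0 1",
)

```text
time: 17.8
eef_pos: [0.5751, 0.1789, 0.0609]
eef_rot: [[0.292, 0.924, 0.248], [0.956, -0.282, -0.075], [0.0, 0.259, -0.966]]
contact_force: [5.0, -1.4, -0.6]
finger_gap: 0.173
grasp_force: 30.0
```

```bash
python3 st.py
```

```text
17.8 brk mm [-23.9851 -10.7069  -0.3046] rot [ 0.0352 -0.0261 -0.0079] F local [ 4.8366  0.1456 -1.9661] M tool [-0.7937 -0.0367 -0.0075] 0.1733471107769875
```

The bracket is home: slot-end contact at about 5 N, at x = -24 mm. I'll release and retreat.

Request:
send_rows(
  targets="0 0.0008 0 0 0 0 1;0 0 0 0 0 0 0.2;0 0 0 0 0 0 0.2;0 0 0 0 0 0 0.2;0 0 0 0 0 0 0.2;0 0 0 0 0 0 0.2;0 0 -0.02 0 0 0 0.2;0 0 -0.04 0 0 0 0.2;0 0 -0.06 0 0 0 0.2;0 0 -0.06 0 0 0 0.2;0 0 -0.06 0 0 0 0.2;0 0 0 0 0 0 0.2;0 0 0 0 0 0 0.2",
  grip_force=5,
)

```text
time: 19.1
eef_pos: [0.5451, 0.1886, 0.1777]
eef_rot: [[0.291, 0.924, 0.248], [0.957, -0.282, -0.073], [0.002, 0.259, -0.966]]
contact_force: [0.4, -0.3, 0.1]
finger_gap: 0.405
grasp_force: 0.0
```

```bash
python3 - <<'E'
from h import *
p=camera_params("wrist");im=capture("wrist")
c=im[:,:,::-1].copy()
a=np.linspace(0,2*np.pi,40)
for X,col in((np.array([[-.062,-.05,.005],[.046,-.05,.005],[.046,.05,.005],[-.062,.05,.005]])+[-.024,-.0108,0],(0,255,0)),(np.c_[.009*np.cos(a),.009*np.sin(a)-.0108,0*a+.0125],(0,0,255)),(np.c_[.011*np.cos(a)-.024,.011*np.sin(a)-.0108,0*a+.005],(0,255,0))):
    cv2.polylines(c,[np.int32((proj(p,X@S.T+O)+.5)*8)],True,col,1,shift=3)
cv2.imwrite("pics/e1.png",cv2.resize(c[90:300,180:430],(750,630))[:600])
E
```

```text
(no output)
```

View pics/e1.png

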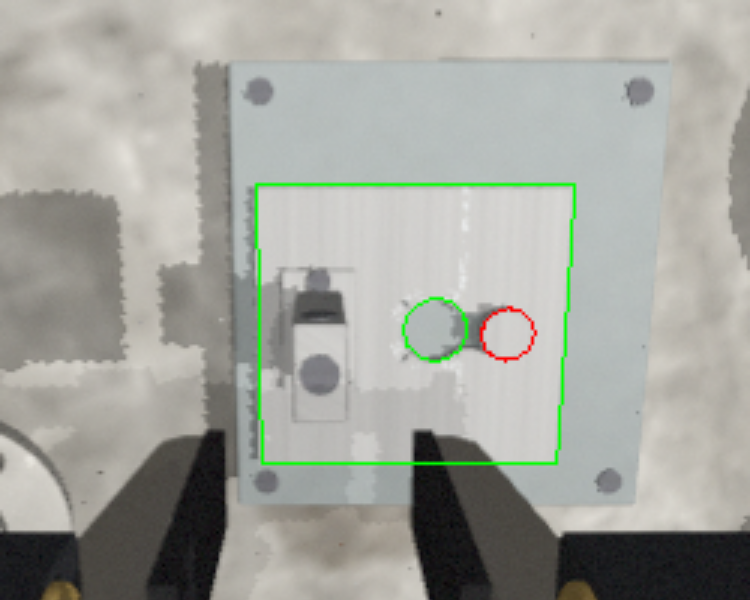

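The bracket lies straight and flat, with the head (508,333 in the crop) over the slot's closed end. The outlines match the model, and the gripper is clear.

```bash
python3 -c "
from rig import *
print(finish_job())"
```

```text
the job is handed in; nothing more can be done
None
```

The bracket hangs on the sloping stand with the stud at the closed end of its slot, flat and straight. It is released and handed in at about 19 s; the judge's verdict was not shown.

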